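Find the hub nut in the lidded tubs and weigh it

ROBOT

A 6-joint arm with a two-finger parallel gripper is mounted at the origin on the work surface. World frame = base frame: x ahead of the robot, y to its left, z up, the work surface at z = 0. Lengths are in m, angles in rad, forces in N, time in s.
With the tool pointing down it reaches from about 0.275 to 0.75 m from the base axis. Payload 10.2 kg.
Tool frame: the origin (TCP) lies at the very end of the fingers, on their centre line; the grasp point (between the pads) lies 19 mm behind it; y points along the fingers, x is the direction in which the jaws open and shut, and the axes are right-handed (so a half turn about y gives the same grasp; the last joint's range is limited). The gripper opens to 85 mm and grips with 20 to 120 N. Pads are 22 mm wide; open, the fingers measure 114 mm over their backs; the gripper's body (76 mm by 85 mm) begins 54 mm behind the grasp point. The pads swing forward as they close: fully open they stand 13 mm farther back than shut.
Start: joints at [-1.552, 0.313, 1.498, -0, 1.331, -0.223], TCP at [0.126, -0.51, 0.231] pointing down, gripper open.
Joint ranges: [-2.94, 2.94], [-0.97, 2.17], [0.19, 2.56], [-1.23, 4.37], [0.02, 3.11], [-2.88, 2.88]. Speed limits (rad/s): [2.39, 2.39, 3.01, 3.14, 3.14, 3.14].

INTERFACE

Orientations are given as a unit quaternion [x, y, z, w].
In Python, from bench import robot gives the robot as it stands.
- The arm moves only by the shell command python3 -m jog 'ROWS'. ROWS is JSON, a list of rows, each a list of 7 numbers: the shift along the tool's x, y, z in mm, then the turn, a rotation vector about the tool's x, y, z in rad, then the closure, from 0 (fully open) to 1 (shut). A call has 1 to 20 rows; each row is the pose to reach, as a shift and turn from the pose commanded when the call began, along the tool's axes at that moment; what a row does not reach only later rows make up. A row lasts 1/8 s, in which the tool goes at most 62.5 mm and 10.7 degrees, less where a joint would pass 70% of its speed; a pose out of reach is approached as far as the arm can. A call with a gripper value outside its range is refused whole. The fingers move at their own pace and stop on an object; the grip force is fixed at half the most. Time passes only in rows, so rows that repeat a pose let the fingers close. It gives the time, the measured TCP pose, the force and the opening at its end, in the units of the state.
- robot.get_obs(): the state, without advancing time (a new reading comes with each control period).
- robot.capture(name): name is "scene" or "top" or "wrist"; returns a dict with "frame" (420x560x3 uint8, red, green, blue), "range_z" (420x560 float32, m along the optical axis (not along the pixel's ray), 0 where there is no reading), "vfov" (degrees; the focal length in pixels is half the picture's height over the tangent of half this angle, whatever the lens; pixels are square), "cx", "cy" (the principal point, pixels), "dist" ([k1, k2, p1, p2, k3] as OpenCV has them; the pictures are not rectified), "eye" and "attitude" of the camera in the world; the wrist camera has in their place "hand_eye" (4x4, takes a point from camera to tool coordinates, whose origin is the TCP and whose axes are the tool frame's). Camera axes: x right, y down, z forward; pixel columns grow to the right and rows downward; lengths in m; the calibration is good to about 2 mm. A picture is of the moment at which its call begins: read the wrist's pose just before it.
- robot.finish_job(): hands the job in, once; it reports no verdict.
The state is a dict: "t": time; "joints": joint angles; "qd": joint speeds; "joint_efforts": joint torques, N m; "eef_pos": TCP position; "ee_rot": TCP orientation; "ft_force": force on the tool from outside, world axes, zero at the start; "moment": the same for the moment, N m; "width": opening from 0.0 (shut) to 1.0 (fully open).
Only numpy, scipy, OpenCV 4.12 (cv2) and the standard library are available. Lean on these libraries where they do the work, as an engineer would, in place of code of your own. Each camera call takes 0.05 s, during which the arm holds its last target. There are 200 camera calls.

TASK

One of the three identical steel tubs holds the winged centrifuge hub nut: starting with the left-hand tub (the robot's left) and going right, lift one lid at a time clear of its tub to look inside, putting each lid back before lifting the next, and once you have found it, leave any further tubs shut. Take the hub nut out and stand it gently on its foot, wholly on the balance's pan, then put that tub's lid back on so that all three are properly closed. The other two parts stay in their tubs, and the tubs and everything else on the bench stay where they are.

Things in the scene. Friction and masses are not known exactly. Their poses are not given: they have to be found in the camera images.
- tub_left: Plain round stainless-steel tub, one of three alike, loose, 0.4 kg: 120 mm outside, 112 mm inside, 60 mm high, floor 4 mm thick. It is the leftmost of the three as the robot faces them (largest y). Origin: centre of its underside; z up. At the start it is closed by its lid and holds one part standing upright, up to 10 mm off its middle.
- tub_mid: Plain round stainless-steel tub, one of three alike, loose, 0.4 kg: 120 mm outside, 112 mm inside, 60 mm high, floor 4 mm thick. It is the middle one of the three as the robot faces them (in between). Origin: centre of its underside; z up. At the start it is closed by its lid and holds one part standing upright, up to 10 mm off its middle.
- tub_right: Plain round stainless-steel tub, one of three alike, loose, 0.4 kg: 120 mm outside, 112 mm inside, 60 mm high, floor 4 mm thick. It is the rightmost of the three as the robot faces them (smallest y). Origin: centre of its underside; z up. At the start it is closed by its lid and holds one part standing upright, up to 10 mm off its middle.
- lid_left: Loose steel lid of the left tub, about 120 g. Bottom up: plug 104 mm wide, chamfered to 92, 6 mm deep, drops in the mouth with 4 mm play; disc 124 mm wide, 4 mm thick, rests on the rim; black upright grip bar 44 mm (lid x) by 12 mm (lid y), 28 mm tall. Origin: centre of plug underside, z up: disc top at 10 mm, bar top at 38. Closed: 54 mm above the tub's origin. It can lie plug-down on the bench.
- lid_mid: Loose steel lid of the mid tub, about 120 g. Bottom up: plug 104 mm wide, chamfered to 92, 6 mm deep, drops in the mouth with 4 mm play; disc 124 mm wide, 4 mm thick, rests on the rim; black upright grip bar 44 mm (lid x) by 12 mm (lid y), 28 mm tall. Origin: centre of plug underside, z up: disc top at 10 mm, bar top at 38. Closed: 54 mm above the tub's origin. It can lie plug-down on the bench.
- lid_right: Loose steel lid of the right tub, about 120 g. Bottom up: plug 104 mm wide, chamfered to 92, 6 mm deep, drops in the mouth with 4 mm play; disc 124 mm wide, 4 mm thick, rests on the rim; black upright grip bar 44 mm (lid x) by 12 mm (lid y), 28 mm tall. Origin: centre of plug underside, z up: disc top at 10 mm, bar top at 38. Closed: 54 mm above the tub's origin. It can lie plug-down on the bench.
- hub_nut: The wanted part, in one of the tubs at the start: a loose bare-aluminium winged hub nut (about 80 g): round foot 32 mm in diameter and 10 mm high, and on it one upright flat wing, 36 mm long along its x, 10 mm thick along its y, 38 mm tall (overall height 48 mm). Origin: centre of the foot's underside, z up. Seen from above: a bar across a disc.
- sleeve: A part in another tub, to be left there: plain aluminium round sleeve, 26 mm in diameter, 46 mm high. Origin: centre of its underside.
- block: A part in another tub, to be left there: plain aluminium square block, 26 x 26 mm, 46 mm high. Origin: centre of its underside.
- balance: White laboratory balance, does not move, 200 mm (its x) by 150 mm (its y), body 45 mm high, round steel pan on it. Origin: centre of its underside; its black display lies at its -x end.
- pan (a point): Centre of the top face of the balance's pan: a flat, rigid, fixed steel disc 120 mm in diameter, 53 mm above the bench, 30 mm to +x of the balance's origin in its frame.
- bottle: Bystander: amber glass bottle with a black cap, 52 mm in diameter, 120 mm tall, loose, upright. Origin: centre of its underside.
- jar: Bystander: small white capped jar, 44 mm in diameter, 60 mm tall, loose. Origin: centre of its underside.
- beaker: Bystander: clear glass beaker, 60 mm in diameter, 75 mm tall, loose. Origin: centre of its underside.
- tip_box: Bystander: grey and white pipette-tip box, 80 mm (its x) by 120 mm (its y), 68 mm tall, loose. Origin: centre of its underside.
- pen: Bystander: marker pen lying flat, 130 mm long along its x, 12 mm wide, 14 mm high, loose. Origin: centre of its underside.
- tube_rack: Bystander: clear rack of small white tubes with black corner posts, does not move, 100 mm (its x) by 200 mm (its y), 50 mm high. Origin: centre of its underside.
There are look-alikes about, which are no part of the job. Leave any yellow look-alike of the tub_mid alone.

How it is judged:
By the outcome, as a careful person would: the job done as asked, in the order asked, and still so for the second after the job is handed in, with the robot touching nothing.
It also fails if it takes over 72 s, if anything falls off the work surface, if the arm or the gripper's body presses on something with over 40 N, if the wrist force passes 120 N, or if a joint passes its speed limit or range.

## Working session

There is one attempt and no reset: what is moved stays moved. The work goes in short steps, Python scripts to look and compute and a shell command to move; the robot and the scene stay as the last step left them, time stands still between calls to the robot, and variables do not carry over. Pictures are saved under pics/ and viewed, about 8 in all and at most 12, crops included, and the job is handed in when it is done.

```bash
ls; mkdir -p pics; cat > h.py <<'E'
import numpy as np,cv2
from scipy.spatial.transform import Rotation as R
from bench import robot
def cam(name):
    o=robot.get_obs(); c=robot.capture(name)
    H,W=c["frame"].shape[:2]; f=H/2/np.tan(np.radians(c["vfov"])/2)
    c["K"]=np.array([[f,0,c["cx"]],[0,f,c["cy"]],[0,0,1]])
    if name=="wrist":
        T=np.eye(4);T[:3,:3]=R.from_quat(o["ee_rot"]).as_matrix();T[:3,3]=o["eef_pos"];M=T@np.array(c["hand_eye"])
        c["Rm"],c["e"]=M[:3,:3],M[:3,3]
    else:
        a=np.array(c["attitude"]);c["Rm"]=a if a.shape==(3,3) else R.from_quat(a).as_matrix();c["e"]=np.array(c["eye"])
    return c
def rays(c,uv):
    p=cv2.undistortPoints(np.array(uv,float).reshape(-1,1,2),c["K"],np.array(c["dist"],float)).reshape(-1,2)
    return np.c_[p,np.ones(len(p))]@c["Rm"].T
def onplane(c,uv,z):
    d=rays(c,uv);return c["e"]+d*((z-c["e"][2])/d[:,2])[:,None]
def cloud(c):
    H,W=c["range_z"].shape;v,u=np.mgrid[:H,:W]
    d=rays(c,np.c_[u.ravel(),v.ravel()]);return (c["e"]+d*c["range_z"].ravel()[:,None]).reshape(H,W,3)
def save(c,n,crop=None,s=1):
    im=c["frame"][:,:,::-1]
    if crop: im=im[crop[1]:crop[3],crop[0]:crop[2]]
    cv2.imwrite(f"pics/{n}.png",cv2.resize(im,None,fx=s,fy=s))
E
python3 - <<'E'
from h import *
o=robot.get_obs();print({k:np.round(v,3).tolist() for k,v in o.items()})
c=cam("top");save(c,"top",s=1.4);print(c["e"],c["Rm"].round(3),c["dist"],c["vfov"])
P=cloud(c);np.save("P.npy",P);np.save("top.npy",c["frame"])
c=cam("scene");save(c,"scene",s=1.4);print(c["e"])
E
```

```text
pics
{'t': 0.0, 'joints': [-1.552, 0.313, 1.498, 0.0, 1.331, -0.223], 'qd': [0.001, -0.0, -0.001, 0.002, -0.001, 0.002], 'joint_efforts': [0.0, -41.227, -25.974, -0.0, 0.004, 0.0], 'eef_pos': [0.126, -0.509, 0.231], 'ee_rot': [-0.556, 0.436, -0.436, 0.557], 'ft_force': [0.54, 0.543, -0.61], 'moment': [-0.063, 0.015, -0.024], 'width': 0.997}
[0.45355768 0.01505081 1.09488626] [[-0.024 -0.993  0.115]
 [-1.     0.023 -0.01 ]
 [ 0.007 -0.115 -0.993]] [-0.06902171  0.          0.          0.          0.        ] 49.92552808689157
[ 1.09969579 -0.63202369  0.74287103]
```

View pics/top.png

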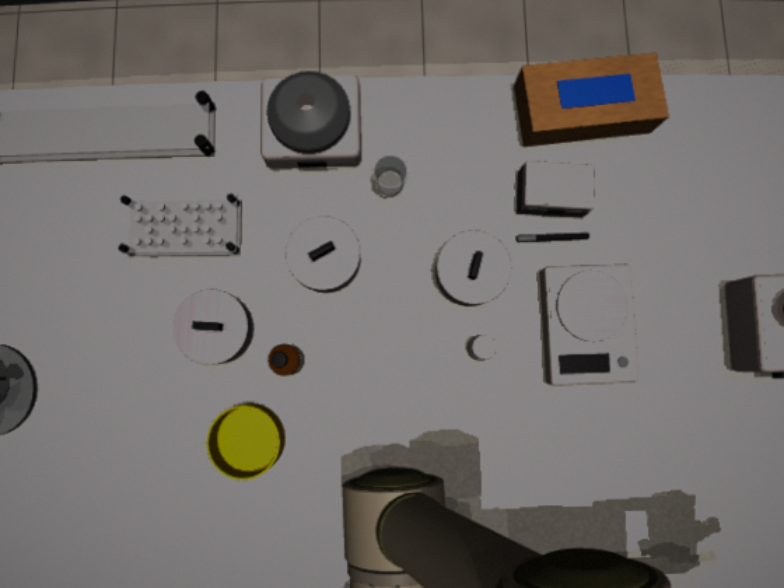

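View pics/scene.png

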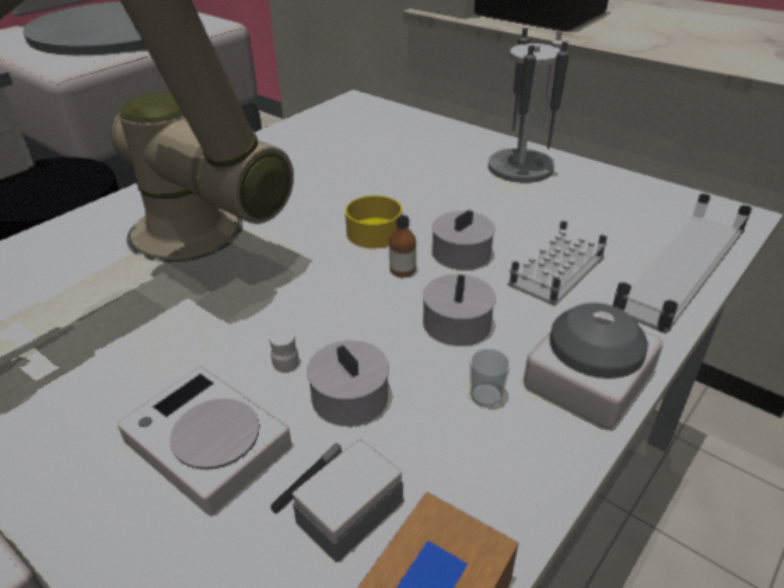

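The top view (x up, y left) shows the left lid at (212,327), the mid lid at (323,253) and the right lid at (474,266), each with a black bar. The pan is at (592,303), the bottle at (285,360) and the yellow decoy at (246,440).

```bash
python3 - <<'E'
from h import *
c=cam("top");P=cloud(c);g=c["frame"].max(2)
for n,(u,v) in dict(left=(208,326),mid=(321,251),right=(475,265)).items():
    u,v=u/1.4,v/1.4
    m=np.zeros_like(g);y0,x0=int(v)-14,int(u)-16
    m[y0:y0+28,x0:x0+32]=(g[y0:y0+28,x0:x0+32]<70)
    k,l,st,ce=cv2.connectedComponentsWithStats(m);i=1+np.argmax(st[1:,4]);m=l==i
    vv,uu=np.nonzero(m);r=cv2.minAreaRect(np.c_[uu,vv].astype(np.float32));q=onplane(c,cv2.boxPoints(r),.092)
    e=[q[1]-q[0],q[2]-q[1]];L=max(e,key=np.linalg.norm);S=min(e,key=np.linalg.norm)
    print(n,"bar",q.mean(0).round(4),"len",np.linalg.norm(L).round(3),np.linalg.norm(S).round(3),"yaw",np.degrees(np.arctan2(L[1],L[0])).round(1),"z",np.median(P[m][:,2]).round(3))
    # disc from depth at 0.064
    d=(abs(P[...,2]-.064)<.008)&(np.linalg.norm(P[...,:2]-q.mean(0)[:2],axis=2)<.085)
    pts=P[d];print("  disc",cv2.minEnclosingCircle(pts[:,:2].astype(np.float32)),pts[:,2].mean().round(4))
pt=P[int(303/1.4),int(592/1.4)];d=(abs(P[...,2]-pt[2])<.004)&(np.linalg.norm(P[...,:2]-pt[:2],axis=2)<.08)
print("pan",pt,cv2.minEnclosingCircle(P[d][:,:2].astype(np.float32)))
for n,(u,v) in dict(bottle=(285,360),jar=(484,347),beaker=(390,180),rack=(185,225)).items(): print(n,P[int(v/1.4),int(u/1.4)].round(3))
T=R.from_quat(robot.get_obs()["ee_rot"]).as_matrix();print(T.round(3))
h=cam("wrist")["hand_eye"];print(np.round(h,3))
E
```

```text
left bar [0.5179 0.2943 0.092 ] len 0.05 0.013 yaw -94.8 z 0.091
  disc ((0.5185949802398682, 0.29815202951431274), 0.0624733604490757) 0.0639
mid bar [0.6345 0.1104 0.092 ] len 0.042 0.016 yaw -62.5 z 0.09
  disc ((0.6378892064094543, 0.11313141137361526), 0.062435343861579895) 0.0638
right bar [ 0.6062 -0.1354  0.092 ] len 0.048 0.015 yaw -16.1 z 0.091
  disc ((0.6081845164299011, -0.13782843947410583), 0.06247391179203987) 0.0637
pan [ 0.54378211 -0.33407857  0.053893  ] ((0.5328251719474792, -0.33584874868392944), 0.06675943732261658)
bottle [0.461 0.167 0.12 ]
jar [ 0.476 -0.149  0.061]
beaker [ 0.776 -0.003  0.005]
rack [0.696 0.35  0.037]
[[ 0.239 -0.     0.971]
 [-0.971  0.001  0.239]
 [-0.001 -1.     0.   ]]
[[ 1.     0.     0.001  0.001]
 [-0.001 -0.314  0.949 -0.143]
 [ 0.    -0.949 -0.314  0.08 ]
 [ 0.     0.     0.     1.   ]]
```

```bash
cat >> h.py <<'E'
def go(p,yaw=None):
    "shift (mm) along tool axes and turn about tool for a target TCP pos / jaw yaw (deg), tool vertical"
    o=robot.get_obs();T=R.from_quat(o["ee_rot"]);t=np.radians(yaw) if yaw is not None else np.arctan2(*T.as_matrix()[[1,0],0])
    G=np.array([[np.cos(t),0,-np.sin(t)],[np.sin(t),0,np.cos(t)],[0,-1,0]])
    s=T.inv().apply(np.array(p)-o["eef_pos"])*1000
    print("shift",s.round(1),"turn",(T.inv()*R.from_matrix(G)).as_rotvec().round(3))
def lid(c,near,z=.092,zd=.064):
    "bar centre + yaw of a closed lid from the wrist view, disc circle from depth"
    P=cloud(c);g=c["frame"].max(2);near=np.array(near)
    m=((g<80)&(np.linalg.norm(P[...,:2]-near,axis=2)<.045)&(P[...,2]>z-.006)).astype(np.uint8)
    k,l,st,ce=cv2.connectedComponentsWithStats(m);m=l==1+np.argmax(st[1:,4]);Q=P[m]
    r=cv2.minAreaRect((Q[:,:2]*1000).astype(np.float32));b=cv2.boxPoints(r);e=[b[1]-b[0],b[2]-b[1]];L=max(e,key=np.linalg.norm)
    print("bar",np.round(r[0],1),np.round(r[1],1),"yaw",np.degrees(np.arctan2(L[1],L[0])).round(1),"z",np.median(Q[:,2]).round(4),"n",m.sum())
    d=(abs(P[...,2]-zd)<.006)&(np.linalg.norm(P[...,:2]-near,axis=2)<.075)
    (x,y),rr=cv2.minEnclosingCircle((P[d][:,:2]*1000).astype(np.float32));print("disc",round(x,1),round(y,1),round(rr,1),"z",P[d][:,2].mean().round(4))
E
python3 -c "
from h import *
go([.50,-.2,.24],-40);go([.5185,.298,.2],-5)"
```

```text
shift [-210.9   -8.8  437.5] turn [-0.    -0.631 -0.001]
shift [-690.    31.6  574.7] turn [-1.000e-03 -1.242e+00 -1.000e-03]
```

```bash
python3 -m jog '[[-211,-9,437,0,-0.63,0,0.5],[-211,-9,437,0,-0.63,0,0.5],[-211,-9,437,0,-0.63,0,0.5],[-211,-9,437,0,-0.63,0,0.5],[-211,-9,437,0,-0.63,0,0.5],[-211,-9,437,0,-0.63,0,0.5],[-211,-9,437,0,-0.63,0,0.5],[-690,32,575,0,-1.24,0,0.5],[-690,32,575,0,-1.24,0,0.5],[-690,32,575,0,-1.24,0,0.5],[-690,32,575,0,-1.24,0,0.5],[-690,32,575,0,-1.24,0,0.5],[-690,32,575,0,-1.24,0,0.5],[-690,32,575,0,-1.24,0,0.5],[-690,32,575,0,-1.24,0,0.5],[-690,32,575,0,-1.24,0,0.5],[-690,32,575,0,-1.24,0,0.5],[-690,32,575,0,-1.24,0,0.5]]'
python3 -c "
from h import *
c=cam('wrist');lid(c,[.5185,.297]);o=robot.get_obs();print(o['eef_pos'],o['t'],o['width']);save(c,'w1');go([.5185,.297,.067],-4)"
```

```text
t: 2.45
eef_pos: [0.5187, 0.2972, 0.1992]
ee_rot: [0.707, -0.032, 0.031, -0.706]
ft_force: [-0.9, -0.5, -0.5]
width: 0.501
bar [518.8 301.1] [33.9 90. ] yaw -4.9 z 0.2757 n 24551
disc 519.3 296.7 61.9 z 0.0641
[0.51887285 0.29693525 0.19939716] 2.5 0.5000181499555307
shift [-4.000e-01  1.324e+02  1.000e-01] turn [ 0.   -0.02 -0.  ]
```

View pics/w1.png

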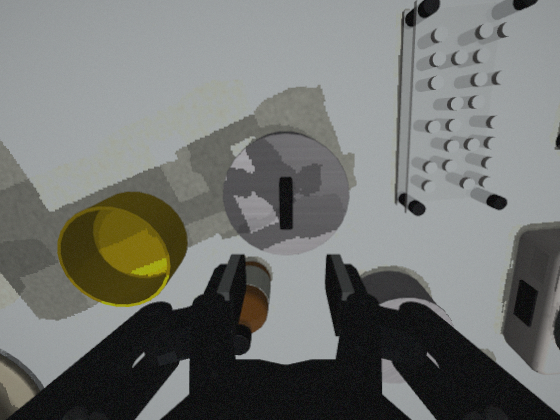

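```bash
sed -i 's/(P\[...,2\]>z-.006))/(abs(P[...,2]-z)<.008))/' h.py; python3 -c "
from h import *
c=cam('wrist');lid(c,[.5185,.297])"
```

```text
bar [519.1 297.1] [43.5 11.6] yaw 85.1 z 0.0918 n 650
disc 519.3 296.8 62.0 z 0.0641
```

The wrist view shows the left lid's bar at (286,203), well centred between the fingers. Its position matches the top view, so I'll grip it.

```bash
python3 -m jog '[[0,60,0,0,0,0,0.5],[0,110,0,0,0,0,0.5],[0,132,0,0,0,0,0.5],[0,132,0,0,0,0,0.5],[0,132,0,0,0,0,1],[0,132,0,0,0,0,1],[0,132,0,0,0,0,1],[0,132,0,0,0,0,1],[0,132,0,0,0,0,1]]'
```

```text
t: 3.68
eef_pos: [0.5196, 0.2979, 0.0691]
ee_rot: [-0.706, 0.03, -0.032, 0.707]
ft_force: [0.4, -1.9, 7.3]
width: 0.131
```

```bash
python3 -m jog '[[0,-15,0,0,0,0,1],[0,-50,0,0,0,0,1],[0,-110,0,0,0,0,1],[0,-112,-50,0,0,0,1],[0,-112,-95,0,0,0,1],[0,-112,-95,0,0,0,1],[0,-112,-95,0,0,0,1]]'
python3 -c "
from h import *
c=cam('wrist');save(c,'w2')"
```

```text
t: 4.55
eef_pos: [0.5104, 0.2037, 0.18]
ee_rot: [-0.706, 0.031, -0.032, 0.707]
ft_force: [-0.4, -0.4, -0.7]
width: 0.13
```

View pics/w2.png

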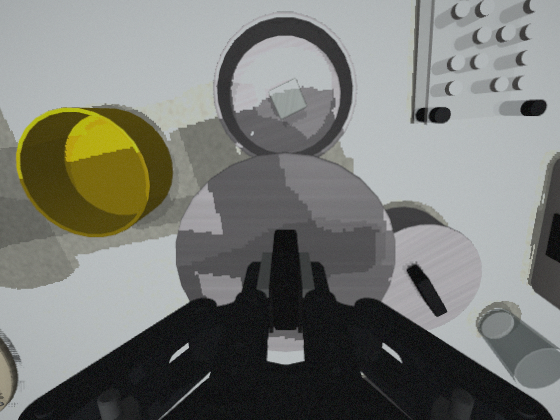

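The left tub holds the square block, at (287,98). I'll put its lid back by reversing the move.

```bash
python3 -m jog '[[0,0,50,0,0,0,1],[0,0,95,0,0,0,1],[0,0,95,0,0,0,1],[0,0,95,0,0,0,1],[0,50,95,0,0,0,1],[0,95,95,0,0,0,1],[0,106,95,0,0,0,1],[0,111,95,0,0,0,1],[0,111,95,0,0,0,1],[0,111,95,0,0,0,0.5],[0,111,95,0,0,0,0.5],[0,111,95,0,0,0,0.5],[0,70,95,0,0,0,0.5],[0,10,95,0,0,0,0.5],[0,-30,95,0,0,0,0.5],[0,-30,95,0,0,0,0.5]]'
python3 -c "
from h import *
c=cam('wrist');lid(c,[.5185,.297]);go([.636,.112,.2],27.5)"
```

```text
t: 6.6
eef_pos: [0.5198, 0.2983, 0.2128]
ee_rot: [-0.706, 0.029, -0.034, 0.707]
ft_force: [0.3, 0.3, -0.2]
width: 0.504
bar [519.6 297.4] [43.1 12. ] yaw 84.5 z 0.0919 n 562
disc 519.7 296.8 61.9 z 0.0641
shift [ 133.    10.4 -174.9] turn [-0.    -0.569  0.002]
```

Left lid seated: disc z 64.1 mm, same centre as before. Next is the mid tub.

```bash
python3 -m jog '[[133,11,-175,0,-0.57,0,0.5],[133,11,-175,0,-0.57,0,0.5],[133,11,-175,0,-0.57,0,0.5],[133,11,-175,0,-0.57,0,0.5],[133,11,-175,0,-0.57,0,0.5],[133,11,-175,0,-0.57,0,0.5]]'
python3 -c "
from h import *
c=cam('wrist');lid(c,[.636,.112]);go([.636,.112,.067],27.5)"
```

```text
t: 7.4
eef_pos: [0.6351, 0.1124, 0.1972]
ee_rot: [-0.686, -0.168, 0.169, 0.687]
ft_force: [-0.4, 0.9, -0.3]
width: 0.5
bar [636.7 110.3] [11.4 43.9] yaw -62.1 z 0.0919 n 640
disc 637.1 110.2 61.9 z 0.064
shift [  0.6 130.6  -1.2] turn [-0.001  0.002 -0.001]
```

```bash
python3 -m jog '[[1,60,-2,0,0,0,0.5],[1,110,-2,0,0,0,0.5],[1,129,-2,0,0,0,0.5],[1,129,-2,0,0,0,0.5],[1,129,-2,0,0,0,1],[1,129,-2,0,0,0,1],[1,129,-2,0,0,0,1],[1,129,-2,0,0,0,1],[1,114,-2,0,0,0,1],[1,79,-2,0,0,0,1],[1,19,-2,0,0,0,1],[1,17,-52,0,0,0,1],[1,17,-97,0,0,0,1],[1,17,-97,0,0,0,1],[1,17,-97,0,0,0,1]]'
python3 -c "
from h import *
c=cam('wrist');save(c,'w3')"
```

```text
t: 9.32
eef_pos: [0.6812, 0.0266, 0.1819]
ee_rot: [-0.687, -0.169, 0.168, 0.687]
ft_force: [-0.6, -0.2, -2.5]
width: 0.125
```

View pics/w3.png

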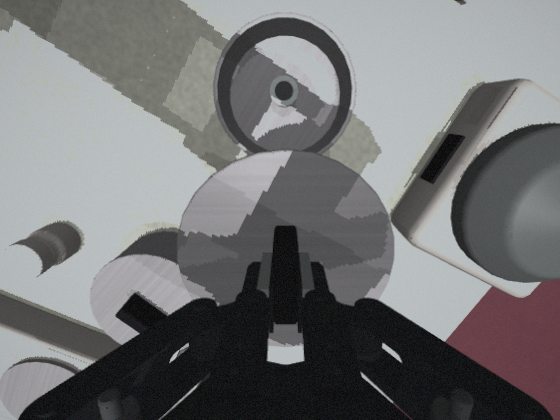

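The mid tub holds the round sleeve, at (284,90), so I'll put its lid back.

```bash
python3 -m jog '[[0,0,50,0,0,0,1],[0,0,95,0,0,0,1],[0,0,95,0,0,0,1],[0,0,95,0,0,0,1],[0,50,95,0,0,0,1],[0,95,95,0,0,0,1],[0,106,95,0,0,0,1],[0,111,95,0,0,0,1],[0,111,95,0,0,0,1],[0,111,95,0,0,0,0.5],[0,111,95,0,0,0,0.5],[0,111,95,0,0,0,0.5],[0,70,95,0,0,0,0.5],[0,10,95,0,0,0,0.5],[0,-30,95,0,0,0,0.5],[0,-30,95,0,0,0,0.5]]'
python3 -c "
from h import *
c=cam('wrist');lid(c,[.636,.112]);go([.607,-.137,.2],74);go([.607,-.137,.2],-106)"
```

```text
t: 11.38
eef_pos: [0.6386, 0.1105, 0.2151]
ee_rot: [0.687, 0.171, -0.166, -0.686]
ft_force: [-0.1, -0.4, 0.6]
width: 0.499
bar [637.9 110.8] [12.  43.5] yaw -62.4 z 0.0918 n 554
disc 638.3 110.4 61.9 z 0.0639
shift [-141.9   12.3 -205.1] turn [ 0.002 -0.81   0.002]
shift [-141.9   12.3 -205.1] turn [-2.000e-03  2.331e+00  2.000e-03]
```

```bash
python3 -m jog '[[-142,12,-205,0,-0.81,0,0.5],[-142,12,-205,0,-0.81,0,0.5],[-142,12,-205,0,-0.81,0,0.5],[-142,12,-205,0,-0.81,0,0.5],[-142,12,-205,0,-0.81,0,0.5],[-142,12,-205,0,-0.81,0,0.5],[-142,12,-205,0,-0.81,0,0.5]]'
python3 -c "
from h import *
c=cam('wrist');lid(c,[.607,-.137]);go([.607,-.137,.068],74)"
```

```text
t: 12.3
eef_pos: [0.6064, -0.136, 0.1986]
ee_rot: [-0.565, -0.425, 0.425, 0.565]
ft_force: [-1.2, 0.3, -0.5]
width: 0.501
bar [ 606.9 -139.9] [10.9 43.6] yaw -16.4 z 0.0917 n 623
disc 607.2 -140.0 62.0 z 0.0639
shift [ -1.  130.9  -0.9] turn [-0.001 -0.001  0.   ]
```

```bash
python3 -m jog '[[-4,60,-2,0,0,0,0.5],[-4,110,-2,0,0,0,0.5],[-4,130,-2,0,0,0,0.5],[-4,130,-2,0,0,0,0.5],[-4,130,-2,0,0,0,1],[-4,130,-2,0,0,0,1],[-4,130,-2,0,0,0,1],[-4,130,-2,0,0,0,1],[-4,115,-2,0,0,0,1],[-4,80,-2,0,0,0,1],[-4,20,-2,0,0,0,1],[30,20,50,0,0,0,1],[70,20,110,0,0,0,1],[102,20,171,0,0,0,1],[102,20,171,0,0,0,1],[102,20,171,0,0,0,1],[102,20,171,0,0,0,1]]'
python3 -m jog '[[0,60,0,0,0,0,1],[0,120,0,0,0,0,1],[0,150,0,0,0,0,1],[0,160,0,0,0,0,1],[0,163,0,0,0,0,1],[0,163,0,0,0,0,1]]'
```

```text
t: 14.48
eef_pos: [0.4712, 0.0073, 0.1796]
ee_rot: [0.565, 0.425, -0.425, -0.565]
ft_force: [-0.3, 0.8, -1.8]
width: 0.127
t: 15.22
eef_pos: [0.4714, 0.0076, 0.0174]
ee_rot: [0.566, 0.426, -0.425, -0.564]
ft_force: [-0.7, -0.2, -1.3]
width: 0.124
```

```bash
python3 -m jog '[[0,2,0,0,0,0,1],[0,2,0,0,0,0,1]]'; python3 -m jog '[[0,0,0,0,0,0,0.5],[0,0,0,0,0,0,0.5],[0,0,0,0,0,0,0.5],[0,-60,0,0,0,0,0.5],[0,-120,0,0,0,0,0.5],[0,-185,0,0,0,0,0.5],[-50,-185,-70,0,0,0,0.5],[-106,-185,-150,0,0,0,0.5],[-106,-185,-150,0,0,0,0.5],[-106,-185,-150,0,0,0,0.5],[-106,-185,-150,0,0,0,0.5]]'
python3 - <<'E'
from h import *
c=cam('wrist');save(c,'w4');P=cloud(c);near=np.array([.607,-.140])
r=np.linalg.norm(P[...,:2]-near,axis=2)
m=(r<.075)&(abs(P[...,2]-.06)<.006);x=P[m]
print("rim",cv2.minEnclosingCircle((x[:,:2]*1000).astype(np.float32)),m.sum())
for lo,hi in((.042,.058),(.009,.025)):
    m=(r<.042)&(P[...,2]>lo)&(P[...,2]<hi);Q=P[m]
    if len(Q)>20:print(lo,cv2.minAreaRect((Q[:,:2]*1000).astype(np.float32)),Q[:,2].mean(),m.sum())
lid(c,[.471,.0075],.038,.01)
E
```

```text
t: 15.48
eef_pos: [0.4716, 0.0077, 0.0169]
ee_rot: [0.566, 0.426, -0.425, -0.564]
ft_force: [-9.0, -0.2, 25.3]
width: 0.126
t: 16.85
eef_pos: [0.5848, -0.1346, 0.1989]
ee_rot: [-0.564, -0.425, 0.426, 0.565]
ft_force: [0.4, 0.6, -0.3]
width: 0.501
rim ((606.7359008789062, -139.7204132080078), 59.98714065551758) 1680
0.042 ((608.9318237304688, -140.4339599609375), (10.064260482788086, 36.33790588378906), 87.234375) 0.05111501589298524 344
0.009 ((608.6970825195312, -140.32342529296875), (30.95899200439453, 30.531482696533203), 42.34342956542969) 0.014292037257054151 307
bar [471.    6.4] [13.  43.7] yaw -16.7 z 0.0376 n 830
disc 470.5 7.0 62.2 z 0.01
```

View pics/w4.png

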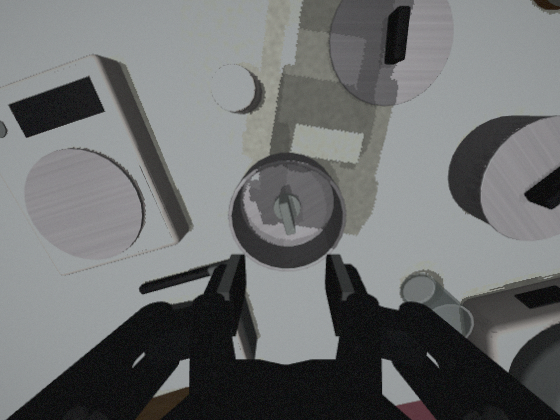

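The right tub holds the hub nut: the wing is at (288,208), and its 36×10 mm size at z 51 mm agrees with the depth reading. The removed lid lies flat at (395,40).

```bash
python3 - <<'E'
from h import *
for n in("wrist","top"):
    c=cam(n);P=cloud(c)
    b=P[...,2];m=(abs(b-.053)<.0035)&(np.linalg.norm(P[...,:2]-[.54,-.335],axis=2)<.075)
    k,l,st,ce=cv2.connectedComponentsWithStats(m.astype(np.uint8));m=l==1+np.argmax(st[1:,4])
    x=(P[m][:,:2]*1000).astype(np.float32);print(n,"pan",cv2.fitEllipse(cv2.convexHull(x)),P[m][:,2].mean(),m.sum())
go([.609,-.1405,.12],87.2)
E
```

```text
wrist pan ((539.2328491210938, -338.2966003417969), (118.68607330322266, 120.19971466064453), 1.8358418941497803) 0.05326010283011811 10092
top pan ((537.8443603515625, -340.55401611328125), (109.96006774902344, 120.0636978149414), 67.35865020751953) 0.05268354152788557 1559
shift [  0.4  79.8 -25. ] turn [ 0.   -0.23  0.  ]
```

```bash
python3 -m jog '[[0,40,-25,0,-0.15,0,0.55],[0,80,-25,0,-0.23,0,0.55],[0,80,-25,0,-0.23,0,0.55],[0,125,-25,0,-0.23,0,0.55],[0,165,-25,0,-0.23,0,0.55],[0,174,-25,0,-0.23,0,0.55],[0,174,-25,0,-0.23,0,0.55]]'; python3 -m jog '[[0,0,0,0,0,0,1],[0,0,0,0,0,0,1],[0,0,0,0,0,0,1],[0,0,0,0,0,0,1],[0,0,0,0,0,0,1]]'
```

```text
t: 17.88
eef_pos: [0.61, -0.1421, 0.0273]
ee_rot: [0.513, 0.488, -0.487, -0.512]
ft_force: [0.4, 0.4, 0.1]
width: 0.448
t: 18.5
eef_pos: [0.61, -0.1422, 0.027]
ee_rot: [0.513, 0.488, -0.487, -0.511]
ft_force: [-0.6, 1.4, 8.0]
width: 0.106
```

```bash
python3 -m jog '[[0,-30,0,0,0,0,1],[0,-80,0,0,0,0,1],[0,-110,0,0,0,0,1],[-60,-110,15,0,0,0,1],[-110,-110,30,0,0,0,1],[-160,-110,45,0,0,0,1],[-199,-110,61,0,0,0,1],[-199,-110,61,0,0,0,1],[-199,-110,61,0,0,0,1],[-199,-75,61,0,0,0,1],[-199,-60,61,0,0,0,1],[-199,-54,61,0,0,0,1],[-199,-54,61,0,0,0,1]]'
python3 - <<'E'
from h import *
c=cam('scene');save(c,'s2',(60,230,260,380),3)
print(robot.get_obs()["ft_force"])
E
```

```text
t: 20.12
eef_pos: [0.5387, -0.3375, 0.0798]
ee_rot: [0.512, 0.488, -0.487, -0.512]
ft_force: [0.6, 0.1, -0.9]
width: 0.104
[ 0.31120878  0.10586939 -0.7242793 ]
```

View pics/s2.png

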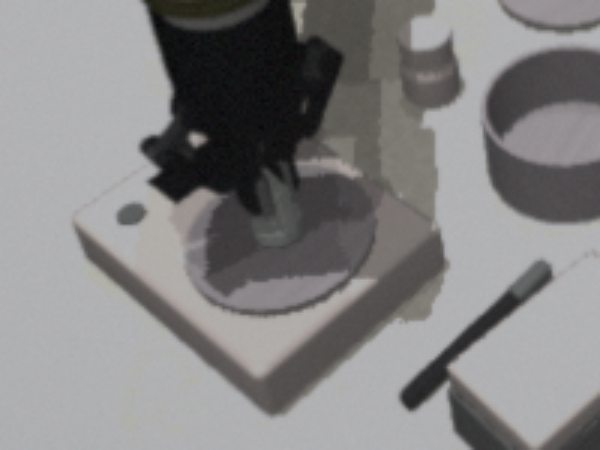

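The nut hangs upright over the middle of the pan, at (275,220). About 3–4 mm to go, so I'll lower it in small steps.

```bash
python3 -m jog '[[0,1,0,0,0,0,1],[0,2,0,0,0,0,1],[0,2.5,0,0,0,0,1],[0,2.5,0,0,0,0,1]]'; python3 -m jog '[[0,0.5,0,0,0,0,1],[0,0.5,0,0,0,0,1]]'
```

```text
t: 20.68
eef_pos: [0.5383, -0.3377, 0.0768]
ee_rot: [-0.512, -0.487, 0.487, 0.512]
ft_force: [0.3, 0.4, -1.6]
width: 0.101
t: 20.92
eef_pos: [0.5383, -0.3377, 0.0762]
ee_rot: [-0.512, -0.487, 0.487, 0.512]
ft_force: [0.6, -0.1, -0.2]
width: 0.104
```

```bash
python3 -m jog '[[0,0.4,0,0,0,0,1],[0,0.4,0,0,0,0,1]]'; python3 -m jog '[[0,0.4,0,0,0,0,1],[0,0.4,0,0,0,0,1]]'
```

```text
t: 21.18
eef_pos: [0.5384, -0.3377, 0.076]
ee_rot: [0.512, 0.487, -0.487, -0.512]
ft_force: [-0.1, 0.2, 0.3]
width: 0.101
t: 21.42
eef_pos: [0.5384, -0.3377, 0.076]
ee_rot: [0.512, 0.487, -0.487, -0.512]
ft_force: [-2.1, 2.3, 5.2]
width: 0.103
```

Contact at 5 N. Release and rise.

```bash
python3 -m jog '[[0,0,0,0,0,0,0.8],[0,0,0,0,0,0,0.6],[0,0,0,0,0,0,0.5],[0,0,0,0,0,0,0.5],[0,-20,0,0,0,0,0.5],[0,-70,0,0,0,0,0.5],[0,-125,0,0,0,0,0.5],[0,-125,0,0,0,0,0.5]]'
python3 - <<'E'
from h import *
c=cam('wrist');P=cloud(c);r=np.linalg.norm(P[...,:2]-[.539,-.338],axis=2)
for lo,hi in((.09,.11),(.058,.07),(.050,.0565)):
    m=(r<.065)&(P[...,2]>lo)&(P[...,2]<hi);Q=P[m]
    if len(Q)>20:print(lo,cv2.minAreaRect((Q[:,:2]*1000).astype(np.float32)),Q[:,2].mean(),m.sum())
go([.4708,.0067,.16],73.5)
E
```

```text
t: 22.42
eef_pos: [0.5396, -0.3387, 0.2053]
ee_rot: [0.515, 0.488, -0.487, -0.509]
ft_force: [-0.1, 0.3, -0.2]
width: 0.501
0.09 ((537.3045043945312, -338.045654296875), (9.6841459274292, 35.52075958251953), 87.15016174316406) 0.10042567165341568 464
0.058 ((535.6279907226562, -338.34271240234375), (30.052438735961914, 32.29634475708008), 86.51272583007812) 0.0628105405960717 432
0.05 ((539.19287109375, -338.1085205078125), (118.8937759399414, 118.01020812988281), 82.91688537597656) 0.052820887132802356 9178
shift [341.   41.2  85.2] turn [ 0.003  0.238 -0.002]
```

```bash
python3 -m jog '[[60,0,15,0,0.05,0,0.5],[341,41,85,0,0.24,0,0.5],[341,41,85,0,0.24,0,0.5],[341,41,85,0,0.24,0,0.5],[341,41,85,0,0.24,0,0.5],[341,41,85,0,0.24,0,0.5],[341,41,85,0,0.24,0,0.5],[341,41,85,0,0.24,0,0.5],[341,41,85,0,0.24,0,0.5]]'
python3 -c "
from h import *
c=cam('wrist');lid(c,[.471,.0067],.038,.01);go([.4708,.0067,.017],73.5)"
```

```text
t: 23.6
eef_pos: [0.4706, 0.0062, 0.1592]
ee_rot: [-0.567, -0.422, 0.422, 0.567]
ft_force: [-1.1, 0.4, -0.5]
width: 0.498
bar [470.4   7.1] [11.3 44.2] yaw -16.3 z 0.0377 n 580
disc 470.5 7.3 62.0 z 0.0099
shift [ 5.000e-01  1.423e+02 -1.000e-01] turn [-0.    -0.003 -0.   ]
```

```bash
python3 -m jog '[[0,60,0,0,0,0,0.5],[0,115,0,0,0,0,0.5],[0,142,0,0,0,0,0.5],[0,142,0,0,0,0,0.5],[0,142,0,0,0,0,1],[0,142,0,0,0,0,1],[0,142,0,0,0,0,1],[0,142,0,0,0,0,1],[0,125,0,0,0,0,1],[0,80,0,0,0,0,1],[0,20,0,0,0,0,1],[-35,0,-58,0,0,0,1],[-70,0,-115,0,0,0,1],[-101.5,0,-172.5,0,0,0,1],[-101.5,0,-172.5,0,0,0,1],[-101.5,0,-172.5,0,0,0,1],[-101.5,0,-172.5,0,0,0,1]]'
python3 - <<'E'
from h import *
c=cam('wrist');P=cloud(c);r=np.linalg.norm(P[...,:2]-[.607,-.140],axis=2);o=robot.get_obs();z=o["eef_pos"][2]
print(o["eef_pos"],R.from_quat(o["ee_rot"]).as_matrix()[:,[0,1]].round(3).tolist())
for h in np.arange(z-.02,z+.005,.003):print(h.round(3),((r<.07)&(abs(P[...,2]-h)<.0015)).sum(),end=' ')
m=(r<.075)&(P[...,2]>z-.012)&(P[...,2]<z+.004);print("lid",cv2.minEnclosingCircle((P[m][:,:2]*1000).astype(np.float32)),P[m][:,2].mean())
E
```

```text
t: 25.78
eef_pos: [0.6062, -0.1386, 0.1599]
ee_rot: [-0.567, -0.423, 0.423, 0.567]
ft_force: [-0.0, 0.1, -0.8]
width: 0.125
[ 0.60624221 -0.13854944  0.15999411] [[0.285, 0.0], [0.959, 0.0], [0.0, -1.0]]
0.14 0 0.143 0 0.146 1 0.149 7273 0.152 16670 0.155 46 0.158 45 0.161 55 0.164 87 lid ((605.4905395507812, -139.00294494628906), 62.074283599853516) 0.15086488323691935
```

```bash
python3 -m jog '[[0,30,-1,0,0,0,1],[0,60,-1,0,0,0,1],[0,76,-1,0,0,0,1],[0,82,-1,0,0,0,1],[0,86,-1,0,0,0,1],[0,86,-1,0,0,0,1]]'
```

```text
t: 26.58
eef_pos: [0.6079, -0.1398, 0.0741]
ee_rot: [0.567, 0.423, -0.422, -0.567]
ft_force: [-0.6, -0.2, -1.8]
width: 0.124
```

```bash
python3 -m jog '[[0,1,0,0,0,0,1],[0,1,0,0,0,0,1],[0,1,0,0,0,0,0.5],[0,1,0,0,0,0,0.5],[0,1,0,0,0,0,0.5],[0,-50,0,0,0,0,0.5],[0,-110,0,0,0,0,0.5],[0,-130,0,0,0,0,0.5],[0,-130,0,0,0,0,0.5]]'
python3 -c "
from h import *
c=cam('wrist');lid(c,[.607,-.140]);P=cloud(c)
d=(abs(P[...,2]-.064)<.006)&(np.linalg.norm(P[...,:2]-[.607,-.14],axis=2)<.06);A=np.c_[P[d][:,:2],np.ones(d.sum())];print('slope',np.linalg.lstsq(A,P[d][:,2],rcond=None)[0][:2])
go([.40,-.02,.25],73)"
```

```text
t: 27.7
eef_pos: [0.6081, -0.1399, 0.2048]
ee_rot: [0.568, 0.423, -0.422, -0.566]
ft_force: [-0.3, -0.3, -0.6]
width: 0.504
bar [ 606.4 -140.1] [12.  43.6] yaw -16.2 z 0.0916 n 649
disc 606.7 -140.1 61.8 z 0.0638
slope [-0.00244666 -0.00072204]
shift [ 55.3 -47.  233.1] turn [-0.     0.007  0.   ]
```

Right lid seated flat (disc z 63.8 mm, slope about 0). I'll back off and take a final check with the top camera.

```bash
python3 -m jog '[[0,-47,60,0,0,0,0.5],[55,-47,233,0,0,0,0.5],[55,-47,233,0,0,0,0.5],[55,-47,233,0,0,0,0.5],[55,-47,233,0,0,0,0.5],[55,-47,233,0,0,0,0.5],[55,-47,233,0,0,0,0.5],[55,-47,233,0,0,0,0.5]]'
python3 -c "
from h import *
c=cam('top');save(c,'t2',s=1.4);c=cam('scene');save(c,'s3',s=1.4)
o=robot.get_obs();print(o['t'],o['qd'])"
```

```text
t: 28.75
eef_pos: [0.4006, -0.0209, 0.25]
ee_rot: [-0.567, -0.422, 0.423, 0.567]
ft_force: [1.1, 0.1, -0.8]
width: 0.496
28.85 [ 0.0038245  -0.00962612  0.00308822  0.0007628   0.00213471  0.00130853]
```

View pics/s3.png

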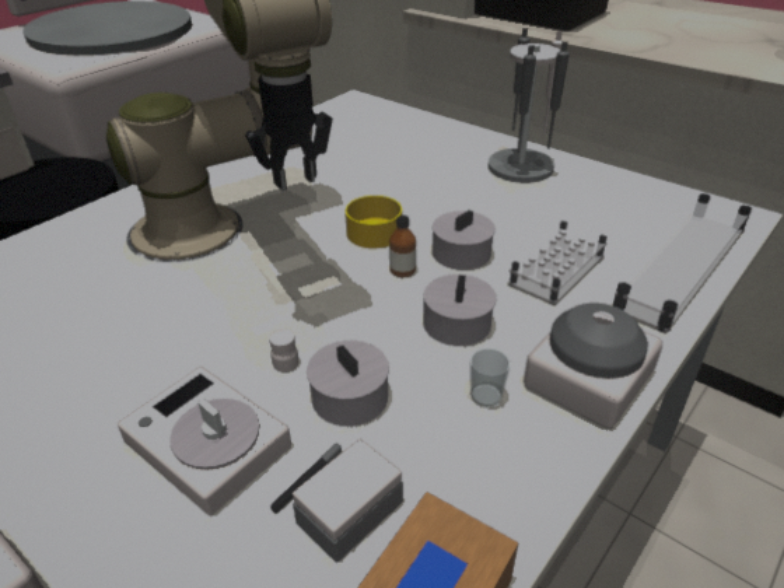

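View pics/t2.png

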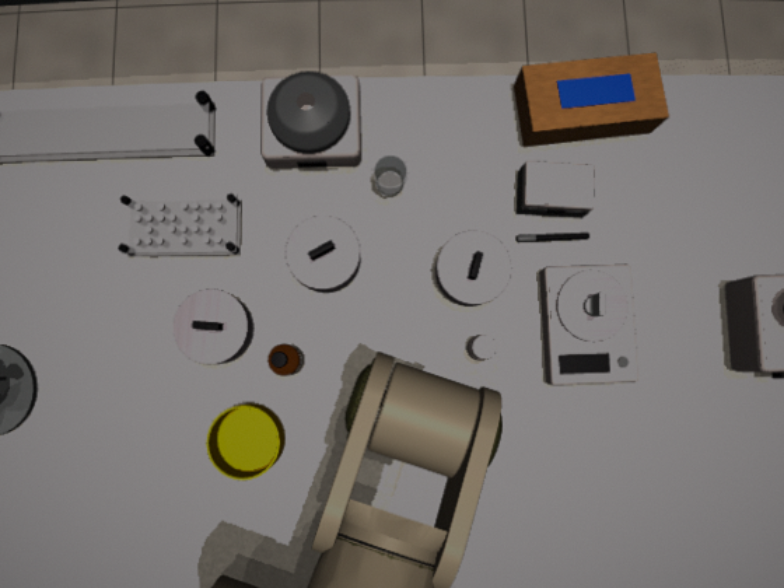

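Both views show all three tubs closed and in place. The nut stands mid-pan (scene (210,420), top (594,305)), and no bystander has visibly moved.

```bash
python3 -c "
from bench import robot
print(robot.finish_job())"
```

```text
the job is handed in; nothing more can be done
None
```

The hub nut was in the right-hand tub. It now stands upright on the balance's pan, all three tubs are closed, and the job was handed in at about 29 s of the 72 s allowed.

I opened the tubs from left to right. The left one held the square block and the middle one the round sleeve, and I put each lid back before lifting the next. I laid the right-hand lid on the bench while I moved the nut, then put it back on.

- **Nut:** it stands about 2 mm from the pan's centre, with its top at 100.4 mm against an expected 101 mm.
- **Lids:** disc tops measured 64.1, 63.9 and 63.8 mm after each was put back, against an expected 64 mm. I also fitted the right-hand lid's slope, and it lies flat.
- **Tubs and bench:** in the final top and scene views the tubs and everything else look unmoved. The middle lid came back about 1 mm from where it was.
- **Forces:** the highest wrist force I read at the end of a move was about 27 N, when the right-hand lid was pressed onto the bench. I only saw the force at the end of each move, not during it.

No check failed. The one disagreement was the pan centre: the wrist and top cameras put it about 2.6 mm apart. I used the wrist value, and the nut is well inside the pan by either.

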